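# Load the specimen sandwich into the gauge and lock the carriage

### The job

Build the test sandwich as a neatly centred stack on the round plate of the gauge's carriage: first the plain wide flat disc, on it the narrower and thicker specimen disc, on top the cap with its knob upward, each set down gently and not dropped. Then push the loaded carriage in by its handle until it is fully home, and only then swing the lever all the way across the carriage's front to lock it. Leave the stack centred and the bottle, brush and parts bin where they are.

Things in the scene. Friction and masses are not known exactly. Their poses are not given: they have to be found in the camera images.
- lower_disc: lower disc: plain flat dark metal disc, diameter 68, thickness 16 mm; origin at the centre of its underside, z up. Starts flat on the table
- specimen: specimen: plain grey stone-like disc, narrower and thicker: diameter 60, thickness 26 mm; origin at the centre of its underside, z up. Starts flat on the table
- cap_disc: cap: dark metal disc of diameter 64, thickness 12 mm, with a central upright round knob of diameter 28 mm that rises a further 30 mm (total height 42 mm); origin at the centre of its underside, z up towards the knob. Starts flat on the table, knob up
- station: the gauge: fixed grey base, 360 (x) x 240 (y) x 18 mm, reaching from x = -150 to 210 mm and y = -100 to 140 mm of its origin, with a low black housing (top 103 mm above the table) across its back from x = 142 to 208 mm. Origin on the table; x points away from the robot along the carriage's slide, y to the left, z up
- plate_top (a point): centre of the top face of the round steel plate (diameter 120 mm) on the sliding carriage, 46 mm above the table; axes parallel to the station's. With the carriage right out it is at x = -60 mm, y = 0 of the station
- push_handle (a point): middle of the top bar of the carriage's black handle: bar of 12 mm diameter, 80 mm long along the station's y, its axis 85 mm above the table, on two legs, 75 mm towards the robot from the plate's centre. It moves with the carriage
- carriage (a joint): how far the carriage is pushed in, in m: 0 right out towards the robot, 0.100 fully home at its stop. It moves along the station's +x, with about 2 N of friction
- lever_grip (a point): on the axis of the upright black post at the end of the lock lever, 65 mm above the table; the post has a diameter of 18 mm and stands from 34 to 85 mm above the table, 90 mm from the lever's pivot
- lever_pivot (a point): the lock lever's vertical pivot axis, 40 mm above the table, at x = -100 mm, y = 110 mm of the station
- lever (a joint): angle of the lock lever in rad: at 0 it points along the station's -x (towards the robot), growing anticlockwise seen from above; at its stop, 1.57, it points along the station's -y, across the front of the carriage: locked. It stays where it is left
- bottle: bystander: brown bottle, diameter 64, height 130 mm, origin at the centre of its underside
- brush: bystander: brush lying on the table, about 200 mm long, handle to its -x; origin under its middle
- bin: bystander: open orange parts bin, 200 x 130 x 75 mm, origin at the centre of its underside
Not all that is in view belongs to the job. Several things look just like the cap_disc: the one meant starts farthest to the robot's right. Of the things that look like the specimen, take the one that is farthest to the robot's left at the start.

How it is judged:
On the way, in this order (a step that is already met when the one before it is completed fails the run):
1. the lower disc lies centred on the plate, released (horizontal distance between lower_disc and plate_top below 0.008 m and z of lower_disc in the frame of plate_top between -0.004 and 0.004 m and angle between lower_disc's own z axis and vertical below 0.1 rad and contact force between the fingers and lower_disc below 0.1 N), for 0.2 s.
2. the specimen lies centred on the lower disc, released (horizontal distance between lower_disc and plate_top below 0.008 m and z of lower_disc in the frame of plate_top between -0.004 and 0.004 m and angle between each of lower_disc, specimen's own z axis and vertical below 0.1 rad and horizontal distance between specimen and lower_disc below 0.008 m and z of specimen in the frame of plate_top between 0.012 and 0.02 m and contact force between the fingers and specimen below 0.1 N), for 0.2 s.
3. the cap lies centred on the specimen, knob up, released (horizontal distance between lower_disc and plate_top below 0.008 m and z of lower_disc in the frame of plate_top between -0.004 and 0.004 m and angle between each of lower_disc, specimen, cap_disc's own z axis and vertical below 0.1 rad and horizontal distance between specimen and lower_disc below 0.008 m and z of specimen in the frame of plate_top between 0.012 and 0.02 m and horizontal distance between cap_disc and specimen below 0.008 m and z of cap_disc in the frame of plate_top between 0.038 and 0.046 m and contact force between the fingers and cap_disc below 0.1 N), for 0.2 s.
4. the loaded carriage is fully home (horizontal distance between lower_disc and plate_top below 0.008 m and z of lower_disc in the frame of plate_top between -0.004 and 0.004 m and angle between each of lower_disc, specimen, cap_disc's own z axis and vertical below 0.1 rad and horizontal distance between specimen and lower_disc below 0.008 m and z of specimen in the frame of plate_top between 0.012 and 0.02 m and horizontal distance between cap_disc and specimen below 0.008 m and z of cap_disc in the frame of plate_top between 0.038 and 0.046 m and value of joint carriage above 0.095 m), for 0.2 s.
At the end, for the whole second after the job is handed in: On the plate lie the lower disc, the specimen and the cap (knob up), in that order, each flat (within 6 degrees), at its height to 4 mm and centred to 8 mm on what is under it, all at rest; the carriage is home to within 5 mm and the lever is turned to at least 1.45 rad (all of step 4 and value of joint lever above 1.45 rad and linear speed of each of cap_disc, specimen, lower_disc below 0.02 m/s); the robot touches nothing.
It fails at once if the lever is swung across before the carriage is home (value of joint lever above 0.7 rad and value of joint carriage below 0.09 m).
It fails at once if a disc is dropped (it falls more than about 10 mm) or flung ((linear speed of lower_disc above 0.45 m/s and contact force between the fingers and lower_disc below 0.1 N) or (linear speed of specimen above 0.45 m/s and contact force between the fingers and specimen below 0.1 N) or (linear speed of cap_disc above 0.45 m/s and contact force between the fingers and cap_disc below 0.1 N)).
It fails at once if a bystander is moved by more than 30 mm (distance of any of bottle, brush, bin from where it was at the start of the episode above 0.03 m).
It also fails if it takes over 72 s, if anything falls off the work surface, if the arm or the gripper's body presses on something with over 40 N, if the wrist force passes 120 N, or if a joint passes its speed limit or range.

### The arm

A 6-joint arm with a two-finger parallel gripper is mounted at the origin on the work surface. World frame = base frame: x ahead of the robot, y to its left, z up, the work surface at z = 0. Lengths are in m, angles in rad, forces in N, time in s.
With the tool pointing down it reaches from about 0.325 to 0.925 m from the base axis. Payload 3.1 kg.
Tool frame: the origin (TCP) lies on the centre line of the jaws, within the pads' length; the fingertips stand 25 mm ahead of it and the grasp point (between the pads) lies 6 mm ahead of it; z points along the fingers, y is the line along which they close (so a half turn about z gives the same grasp; the last joint's range is limited). The gripper opens to 85 mm and grips with 20 to 120 N. Pads are 22 mm wide; open, the fingers measure 114 mm over their backs; the gripper's body (76 mm by 85 mm) begins 54 mm behind the grasp point. The pads swing forward as they close: fully open they stand 13 mm farther back than shut.
Start: joints at [1.231, 0.217, 1.613, -0, 1.311, -0.112], TCP at [0.141, 0.609, 0.256] pointing down, gripper open.
Joint ranges: [-2.75, 2.75], [-0.78, 2.1], [0.31, 2.55], [-1.13, 4.27], [0.13, 2.63], [-2.58, 2.58]. Speed limits (rad/s): [2.79, 2.79, 3.14, 3.14, 3.14, 3.14].

### API

Orientations are given as [roll, pitch, yaw] about the fixed x, y, z axes, in that order (R = Rz(yaw) Ry(pitch) Rx(roll)).
In Python, from workcell import robot, optics, job gives the robot as it stands. Calls block until the motion is done:
- robot.move_ptp(position, orientation): joint-space move of the TCP to a pose.
- robot.move_linear(position, rotation=None, rate=0.15, force_limit=None): straight line of the TCP; rotation=None keeps the orientation; rate is the mean speed in m/s. With force_limit (N) it stops when the force on the tool has changed by that much, and returns True; else False.
- robot.movej(angles): joint-space move.
- robot.command_gripper(opening, grasp_force=None): finger opening in m; grasp_force is the grip in N (None keeps the last); returns when the fingers have stopped.
- robot.sleep(seconds).
- robot.inverse_kinematics(position, orientation): joint angles nearest the present ones, or None.
- optics.camera(name): name is "scene" or "side" or "wrist"; returns a dict with "img" (384x512x3 uint8, red, green, blue), "vertical_fov" (degrees; the focal length in pixels is half the picture's height over the tangent of half this angle, whatever the lens; pixels are square), "cx", "cy" (the principal point, pixels), "rvec" (rotation vector, rad) and "tvec" (3), from world to camera coordinates, as OpenCV has them. Camera axes: x right, y down, z forward; pixel columns grow to the right and rows downward; lengths in m; the calibration is good to about 2 mm. A picture is of the moment at which its call begins. There is no depth.
A pose or a line that the arm cannot do raises robot.PlanningError and nothing moves.
- job.finish_job(): hands the job in; it is judged then, once.
Readings, each from a call of its own:
- robot.get_time(): time.
- robot.get_joints(): joint angles.
- robot.get_qvel(): joint speeds.
- robot.get_effort(): joint torques, N m.
- robot.get_position(): TCP position.
- robot.get_tool_rot(): TCP orientation.
- robot.get_ft_force(): force on the tool from outside, world axes, zero at the start.
- robot.get_wrist_torque(): the same for the moment, N m.
- robot.get_width(): finger opening in m.
- robot.get_grasp_force(): force on a finger pad.
Only numpy, scipy, OpenCV 4.12 (cv2) and the standard library are available. Lean on these libraries where they do the work, as an engineer would, in place of code of your own. Each camera call takes 0.05 s, during which the arm holds its last target. There are 200 camera calls.

## Working session

There is one attempt and no reset: what is moved stays moved. The work goes in short steps, each a Python script; the robot and the scene stay as the last script left them, time stands still between calls to the robot, and variables do not carry over. Pictures are saved under pics/ and viewed, at most 10 in all, crops included, and the job is handed in when it is done.

```bash
ls; mkdir -p pics
cat > h.py <<'E'
import numpy as np, cv2
from workcell import robot, optics, job
def cam(n):
    c=optics.camera(n); f=c["img"].shape[0]/2/np.tan(np.radians(c["vertical_fov"])/2)
    c["K"]=np.array([[f,0,c["cx"]],[0,f,c["cy"]],[0,0,1.]]); c["R"]=cv2.Rodrigues(np.array(c["rvec"],float))[0]; c["t"]=np.array(c["tvec"],float).ravel()
    return c
def ray(c,uv,z):
    d=c["R"].T@np.linalg.inv(c["K"])@np.array([uv[0],uv[1],1.]); o=-c["R"].T@c["t"]
    return o+d*(z-o[2])/d[2]
def proj(c,P):
    p=c["K"]@(c["R"]@np.array(P,float)+c["t"]); return p[:2]/p[2]
def save(c,n,crop=None,s=1):
    im=c["img"][:,:,::-1]
    if crop: x0,y0,x1,y1=crop; im=im[y0:y1,x0:x1]
    cv2.imwrite("pics/"+n,cv2.resize(im,None,fx=s,fy=s,interpolation=cv2.INTER_CUBIC))
E
python3 - <<'E'
from h import *
import pickle
d={}
for n in("scene","side","wrist"):
    c=cam(n); d[n]=c; save(c,n+"0.png",None,1.5); print(n,c["vertical_fov"],c["cx"],c["cy"],-c["R"].T@c["t"],c["R"][2])
pickle.dump(d,open("v0.pkl","wb")); print(robot.get_time(),robot.get_tool_rot())
E
```

```text
pics
scene 48.26814023605881 256.23068662472076 188.9003695636123 [1.23918115 1.06595241 1.06847427] [-0.41545247 -0.66143524 -0.62442187]
side 50.49923461981561 258.27857693406315 190.78250733635082 [ 0.3382662  -1.05985104  1.12654486] [ 0.16048024  0.70778436 -0.68795886]
wrist 64.37872478842148 254.71588500642514 188.55358387516318 [0.06149123 0.62694784 0.37139666] [ 0.31002792 -0.07375518 -0.94786226]
0.15 [-3.13970689e+00 -1.83782054e-04  2.91378685e+00]
```

View pics/scene0.png

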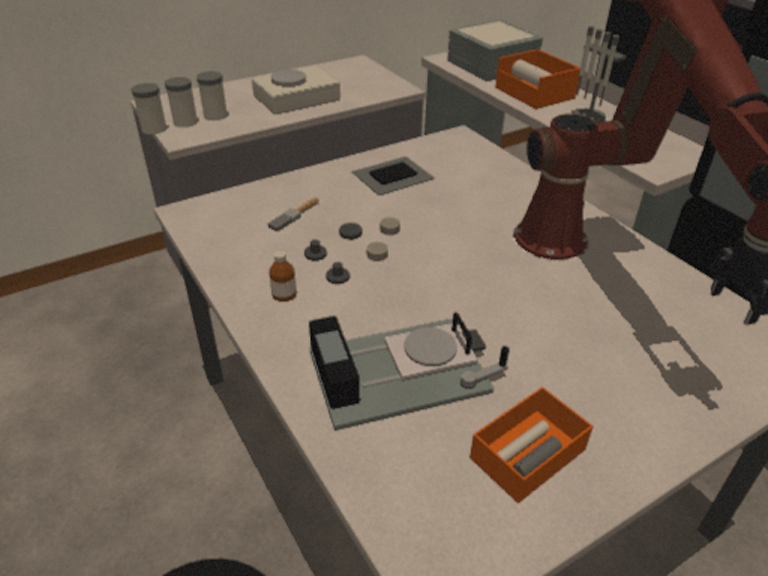

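View pics/side0.png

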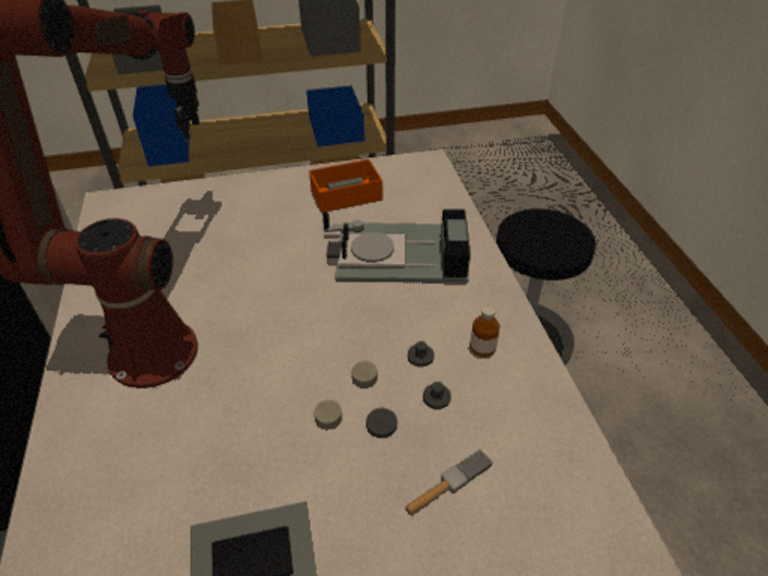

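Scene and side views, in 1.5× picture pixels of the side view:
- **Caps:** two look-alikes at (421,354) and (437,396). The second is nearer the side camera, so it lies farther right (−y) and is the one meant.
- **Specimens:** two look-alikes at (365,374) and (328,414). The first is farther left (+y), so it is the one meant.
- **Lower disc:** at (381,422).
- **Gauge:** plate at about (372,247), lever post at about (326,222).

I'll measure these and confirm the choices in a crop.

Run:
```python
from h import *
import pickle
d=pickle.load(open("v0.pkl","rb")); s=d["side"]; q=d["scene"]
save(s,"crop.png",(195,215,345,300),5)
for n,a,b,z in(("capR",(437,402),(315,256),.006),("capL",(421,359),(337,278),.006),("specL",(365,370),(377,248),.026),("specR",(328,409),(390,223),.026),("low",(381,420),(350,229),.016),("plate",(372,246),(431,345),.046),("postTop",(325,214),(504,349),.085),("pivot",(357,226),(468,380),.05),("bottle",(484,350),(284,296),0),("bin",(346,190),(530,443),.07)):
    print(n,ray(s,np.array(a)/1.5,z).round(3),ray(q,np.array(b)/1.5,z).round(3))
```

```text
capR [ 0.624 -0.296  0.006] [ 0.635 -0.262  0.006]
capL [ 0.621 -0.169  0.006] [ 0.629 -0.143  0.006]
specL [ 0.483 -0.188  0.026] [ 0.481 -0.183  0.026]
specR [ 0.384 -0.275  0.026] [ 0.383 -0.272  0.026]
low [ 0.491 -0.321  0.016] [ 0.492 -0.317  0.016]
plate [0.585 0.219 0.046] [0.585 0.229 0.046]
postTop [0.475 0.341 0.085] [0.48  0.352 0.085]
pivot [0.56  0.311 0.05 ] [0.58  0.361 0.05 ]
bottle [ 0.778 -0.172  0.   ] [ 0.78  -0.153  0.   ]
bin [0.557 0.466 0.07 ] [0.59  0.565 0.07 ]
```

View pics/crop.png

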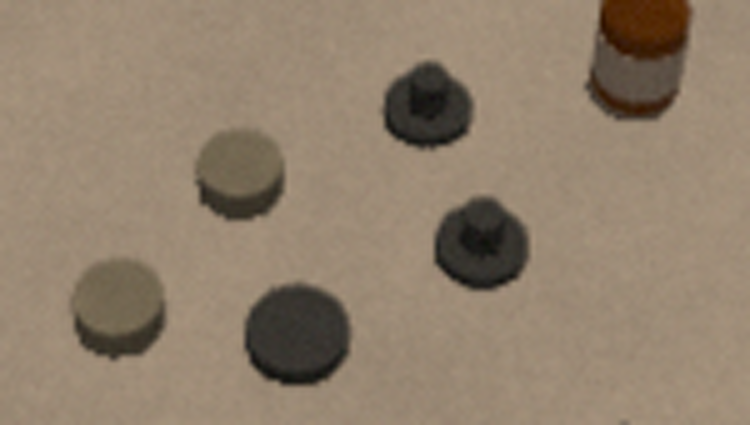

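The crop confirms it: the right-hand cap (−y) is at crop pixel (481,242) and the left-hand specimen at (240,170). Two views, from triangulation and the known heights, agree. Next I'll take wrist views for precision.

Run:
```python
from h import *
import pickle
d={}
for n,p in(("A",(.56,.24,.30)),("B",(.50,-.25,.30))):
    robot.move_ptp(p,[np.pi,0,np.pi]); robot.sleep(.2); c=cam("wrist"); d[n]=c; save(c,"w%s.png"%n,None,1.5)
    print(n,robot.get_time(),-c["R"].T@c["t"],c["R"][2], robot.get_joints())
pickle.dump(d,open("v1.pkl","wb"))
```

```text
A 2.4167 [0.47802896 0.2405856  0.41622867] [ 3.18858711e-01  8.29369831e-04 -9.47801896e-01] [ 2.90920560e-01  1.51812873e-01  1.60641920e+00  3.58687322e-05
  1.38347633e+00 -1.28103957e+00]
B 4.4583 [ 0.41881201 -0.24941256  0.41628644] [ 0.31907993  0.00095386 -0.94772733] [-5.87825968e-01  4.32279109e-02  1.72389006e+00  8.97066616e-05
  1.37452115e+00 -2.15990953e+00]
```

View pics/wA.png

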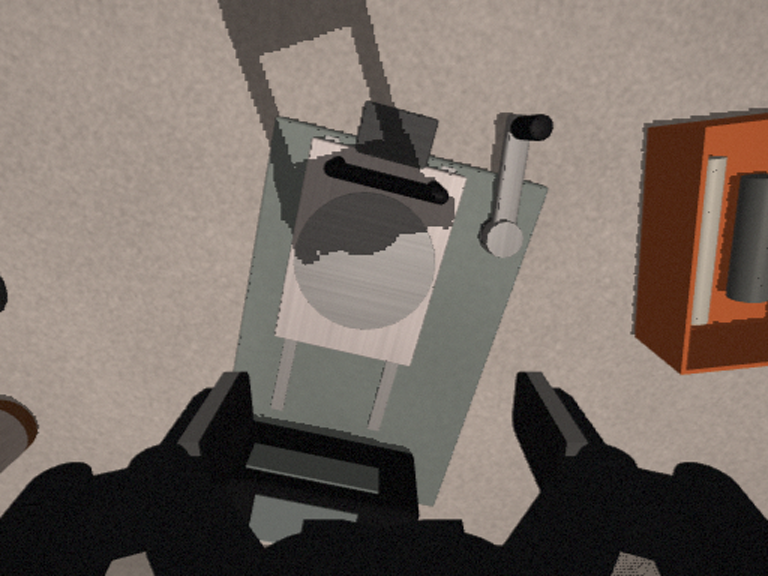

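View pics/wB.png

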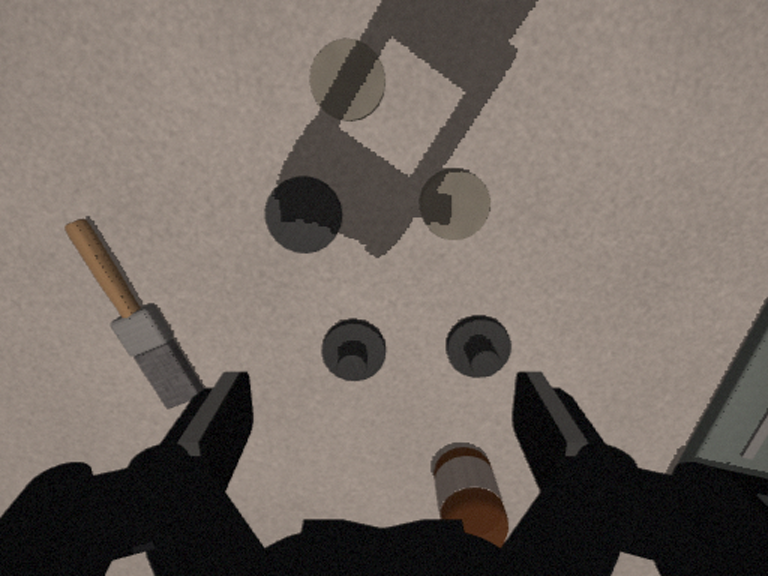

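Wrist view A (1.5×): plate centre about (365,260), handle bar from (333,165) to (440,193), base front edge from (278,117) to (547,186), lever post top about (538,126), pivot about (503,239). View B: lower disc (303,214), left specimen (455,204), right specimen (347,79), right cap (353,350), left cap (478,346). In this view image left is −y, so these choices match the earlier ones.

```bash
cat >> h.py <<'E'
from scipy.optimize import least_squares
def disc(c,uv,z,R,w=.008):
    """fit the known-radius rim from gradient peaks along radial profiles on plane z"""
    g=cv2.GaussianBlur(cv2.cvtColor(c["img"],cv2.COLOR_RGB2GRAY).astype(np.float32),(0,0),.8)
    p=ray(c,uv,z)[:2]
    for k in range(4):
        pts=[]; r=np.arange(R-w,R+w,.0005)
        for a in np.arange(0,2*np.pi,np.pi/60):
            u=np.array([proj(c,(p[0]+q*np.cos(a),p[1]+q*np.sin(a),z)) for q in r],np.float32)
            v=cv2.remap(g,u[:,:1],u[:,1:],cv2.INTER_LINEAR).ravel(); e=np.abs(np.gradient(v)); i=e.argmax()
            if e[i]>1: pts.append(p+r[i]*np.array([np.cos(a),np.sin(a)]))
        pts=np.array(pts); o=least_squares(lambda m:np.hypot(*(pts-m[:2]).T)-m[2],[*p,R],loss="soft_l1",f_scale=.001)
        p=o.x[:2]; w=max(.005,w*.8)
    return o.x.round(4),len(pts),np.median(abs(o.fun)).round(5)
E
python3 - <<'E'
from h import *
import pickle
d=pickle.load(open("v1.pkl","rb")); A,B=d["A"],d["B"]
f=lambda u:np.array(u)/1.5
print("plate",disc(A,f((365,260)),.046,.06))
for n,u,z,R in(("low",(303,214),.016,.034),("spec",(455,204),.026,.03),("specR",(347,79),.026,.03),("cap",(353,350),.012,.032),("capL",(478,346),.012,.032)): print(n,disc(B,f(u),z,R))
a,b=ray(A,f((333,164)),.088),ray(A,f((440,193)),.088); print("bar",a,b,(a+b)/2,np.linalg.norm(a-b),np.arctan2(-(b-a)[0],(b-a)[1]))
a,b=ray(A,f((278,117)),.018),ray(A,f((547,186)),.018); print("edge",a,b,np.linalg.norm(a-b),np.arctan2(-(b-a)[0],(b-a)[1]))
print("post",ray(A,f((540,125)),.085),"pivot",ray(A,f((503,238)),.05))
k=ray(B,f((351,365)),.042); print("knob top",k)
E
```

```text
plate (array([0.5851, 0.2263, 0.0605]), 120, np.float64(0.00093))
low (array([ 0.4907, -0.3186,  0.034 ]), 120, np.float64(0.00047))
spec (array([ 0.4796, -0.1878,  0.0305]), 120, np.float64(0.00048))
specR (array([ 0.3828, -0.2765,  0.03  ]), 120, np.float64(0.00045))
cap (array([ 0.6245, -0.2772,  0.0329]), 120, np.float64(0.00062))
capL (array([ 0.6206, -0.1555,  0.0331]), 120, np.float64(0.0009))
bar [0.50119769 0.20666482 0.088     ] [0.52113794 0.28196554 0.088     ] [0.51116782 0.24431518 0.088     ] 0.07789616678182909 -0.2588664649643198
edge [0.46883969 0.15567614 0.018     ] [0.52434596 0.38230766 0.018     ] 0.23332978974991397 -0.24019048278592775
post [0.47542906 0.34891816 0.085     ] pivot [0.562522   0.33976971 0.05      ]
knob top [ 0.62449357 -0.27752097  0.042     ]
```

Checks: the plate-to-bar vector is 76 mm (75 expected) and gives a station yaw of about −0.242. Fitted radii match the disc sizes, and the cap's knob lies over its disc centre. Next I pick the lower disc.

```bash
cat >> h.py <<'E'
PSI=-.242; PL=np.array([.5851,.2263]); SX=np.array([np.cos(PSI),np.sin(PSI)]); SY=np.array([-SX[1],SX[0]])
def st(x,y,z): return [*(PL+SX*x+SY*y),z]          # plate-centred station coordinates (carriage out)
PICK=[np.pi,0,2.4]; PUT=[np.pi,0,np.pi+PSI]
def put(zp,zh=.2):
    """carry to above the plate, set down on contact; zp = TCP height where the part should rest"""
    robot.move_ptp(st(0,0,zh),PUT); robot.move_linear(st(0,0,zp+.012),rate=.12); robot.sleep(.2)
    hit=robot.move_linear(st(0,0,zp-.003),rate=.02,force_limit=4)
    print("put hit",hit,"z-zp",robot.get_position()[2]-zp,robot.get_ft_force())
E
python3 - <<'E'
from h import *
x,y=.4907,-.3186
robot.command_gripper(.079,60)
robot.move_ptp([x,y,.12],PICK); robot.move_linear([x,y,.045],rate=.1); robot.sleep(.2)
hit=robot.move_linear([x,y,.006],rate=.025,force_limit=4); zt=robot.get_position()[2]
print(hit,zt,robot.get_width(),robot.get_position())
robot.move_linear([x,y,zt+.005],rate=.05)
robot.command_gripper(.0,60); print("w",robot.get_width(),robot.get_grasp_force(),robot.get_position())
robot.move_linear([x,y,.15],rate=.15); print("w",robot.get_width(),robot.get_grasp_force(),robot.get_ft_force(),robot.get_time())
E
```

```text
True 0.014421632722804075 0.07894632660981214 [ 0.49058783 -0.31851702  0.01442163]
w 0.06577103166373394 67.41601824760437 [ 0.4910841  -0.31894122  0.01995983]
w 0.06586913080232695 66.8391752243042 [ 0.34421538  0.57419514 -1.15619406] 9.275
```

Held: width 66 mm against 68 expected, force good. Now I place it.

Run:
```python
from h import *
put(.0657)
robot.command_gripper(.083); robot.sleep(.2); print(robot.get_width(),robot.get_position(),robot.get_grasp_force())
robot.move_linear(st(0,0,.15),rate=.15)
robot.move_ptp([.56,.24,.26],[np.pi,0,np.pi]); robot.sleep(.1); c=cam("wrist"); save(c,"p1.png")
print("plate",disc(c,proj(c,st(0,0,.046)),.046,.06)); print("low",disc(c,proj(c,st(0,0,.062)),.062,.034)); print(robot.get_time())
```

```text
put hit True z-zp 0.0002460915801307806 [0.03177765 0.1642256  4.2145433 ]
0.08321361780582524 [0.5835078  0.22588571 0.06448141] 0.0
plate (array([0.585 , 0.2264, 0.0606]), 120, np.float64(0.00099))
low (array([0.5846, 0.226 , 0.0343]), 120, np.float64(0.00049))
15.1333
```

View pics/p1.png

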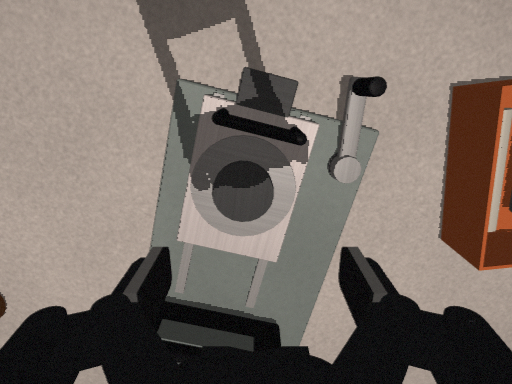

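The lower disc sits centred at (243,191), 0.6 mm from the plate centre. Next, the specimen.

Run:
```python
from h import *
x,y=.4796,-.1878
robot.command_gripper(.073,60)
robot.move_ptp([x,y,.12],PICK); robot.move_linear([x,y,.0235],rate=.1)
robot.command_gripper(.0,60); z=robot.get_position()[2]; w=robot.get_width(); print("w",w,robot.get_grasp_force(),robot.get_position())
assert w>.05
robot.move_linear([x,y,.15],rate=.15); print("w",robot.get_width(),robot.get_ft_force(),robot.get_time())
assert robot.get_width()>.05
put(z+.062)
robot.command_gripper(.075); robot.sleep(.2); print(robot.get_width(),robot.get_position())
robot.move_linear(st(0,0,.17),rate=.15)
robot.move_ptp([.56,.24,.26],[np.pi,0,np.pi]); robot.sleep(.1); c=cam("wrist"); save(c,"p2.png")
print("low",disc(c,proj(c,st(0,0,.062)),.062,.034,.003)); print("spec",disc(c,proj(c,st(0,0,.088)),.088,.03,.006)); print(robot.get_time())
```

```text
w 0.05816286528078361 64.90960478782654 [ 0.4809847  -0.18845522  0.02501015]
w 0.058487856707481446 [ 0.38637664  0.11425023 -1.65977875] 19.4583
put hit True z-zp 7.605021834916625e-07 [ 0.3842383  -0.60368448  3.25414864]
0.07526987933035197 [0.58340319 0.22588043 0.08539008]
low (array([0.5873, 0.2259, 0.0357]), 120, np.float64(0.0017))
spec (array([0.5799, 0.2269, 0.0319]), 120, np.float64(0.00086))
24.6583
```

The fit of the specimen is poor (radius 31.9 mm against 30), so I'll look at the picture.

Run:
```python
import cv2
im=cv2.imread("pics/p2.png")[130:240,170:320]; cv2.imwrite("pics/p2c.png",cv2.resize(im,None,fx=5,fy=5,interpolation=cv2.INTER_CUBIC))
```

```text
(no output)
```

View pics/p2c.png

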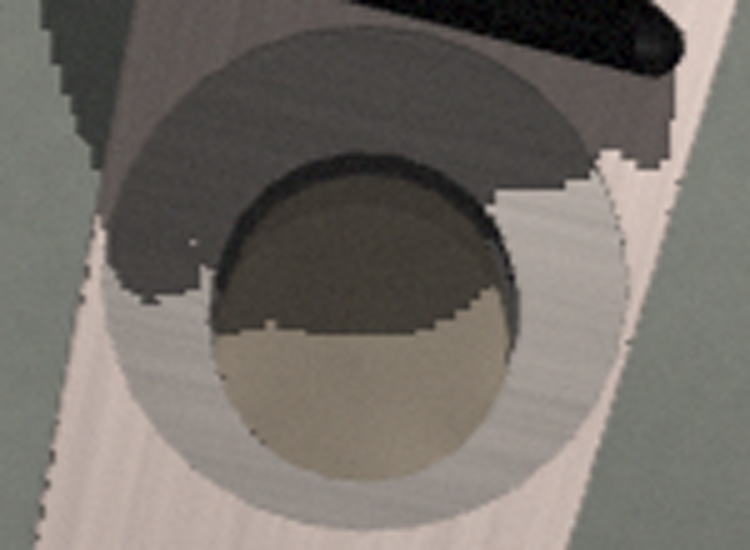

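The view shows the specimen's wall in shadow: dark rim at y≈155–172, and the faint top edge at y≈205. That wall edge fooled the fit, so I'll recompute from the lit lower rim only.

Run:
```python
from h import *
import pickle
c=cam("wrist")
P=np.array([ray(c,np.array(u)/5+[169.6,129.6],.088)[:2] for u in((365,482),(215,345),(508,345),(245,418),(480,418),(300,468),(430,468))])
print(least_squares(lambda m:np.hypot(*(P-m).T)-.03,[.585,.226]).x, ray(c,(365/5+169.6,205/5+129.6),.088))
B=pickle.load(open("v1.pkl","rb"))["B"]; print("spec narrow",disc(B,proj(B,(.4796,-.1878,.026)),.026,.03,.003))
# dark lower-disc rim seen behind (image top), z=.062
P=np.array([ray(c,np.array(u)/5+[169.6,129.6],.062)[:2] for u in((365,153),(300,168),(430,168),(250,205),(480,205))])
print("low",least_squares(lambda m:np.hypot(*(P-m).T)-.034,[.585,.226]).x)
```

```text
[0.58221721 0.22639788] [0.55387613 0.22745435 0.088     ]
spec narrow (array([ 0.4796, -0.1878,  0.0306]), 120, np.float64(0.00046))
low [0.58403172 0.226359  ]
```

The specimen is within about 2 mm of the lower disc. Next, the cap by its knob.

Run:
```python
from h import *
x,y=.6245,-.2772
robot.command_gripper(.052,60)
robot.move_ptp([x,y,.14],PICK); robot.move_linear([x,y,.041],rate=.1)
robot.command_gripper(.0,60); z=robot.get_position()[2]; w=robot.get_width(); print("w",w,robot.get_grasp_force(),robot.get_position())
assert w>.02
robot.move_linear([x,y,.17],rate=.15); print("w",robot.get_width(),robot.get_ft_force(),robot.get_time())
assert robot.get_width()>.02
put(z+.088,.22)
robot.command_gripper(.052); robot.sleep(.2); print(robot.get_width(),robot.get_position())
robot.move_linear(st(0,0,.2),rate=.15)
robot.move_ptp([.54,.24,.28],[np.pi,0,np.pi]); robot.sleep(.1); c=cam("wrist"); save(c,"p3.png",(120,80,400,250),2.8)
print("cap",disc(c,proj(c,st(0,0,.100)),.100,.032,.005),"knob",disc(c,proj(c,st(0,0,.130)),.130,.014,.005)); print(robot.get_time())
```

```text
w 0.026043201838873077 59.67425465583801 [ 0.62549979 -0.27765878  0.04250254]
w 0.02595937123632071 [ 0.84988566  0.13137263 -2.08835034] 29.4917
put hit True z-zp -3.7138335842179515e-06 [-1.01045038  0.38723787  4.05623756]
0.051935096372979904 [0.58360345 0.22595879 0.12896058]
cap (array([0.5847, 0.2258, 0.0322]), 120, np.float64(0.00072)) knob (array([0.5878, 0.2264, 0.0143]), 118, np.float64(0.00084))
34.7167
```

View pics/p3.png

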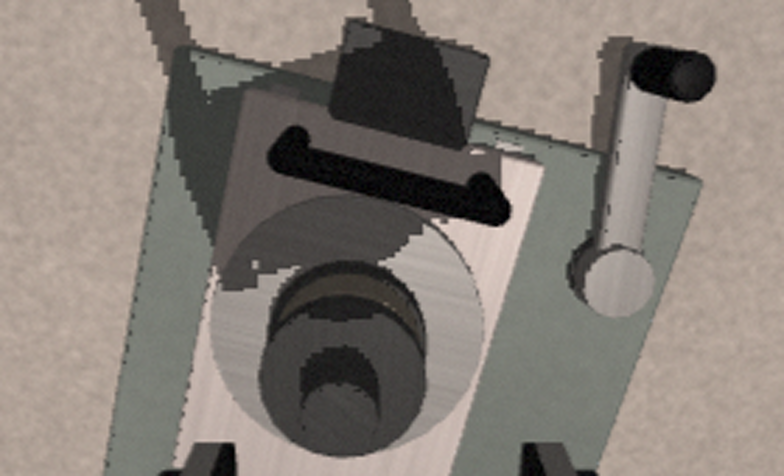

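The stack is good: cap centre within 1 mm, knob up, and the post top at crop pixel (692,78). Now I push the carriage in with closed fingers behind the bar.

Run:
```python
from h import *
c=cam("wrist"); f=lambda u:np.array(u)/2.8+[119.7,79.7]
for n,u,z in(("post",(692,78),.085),("boss",(620,284),.05),("bar",(388,185),.089)):
    p=ray(c,f(u),z)[:2]-PL; print(n,p+PL,"station",(p@SX).round(4),(p@SY).round(4))
robot.command_gripper(0)
robot.move_ptp(st(-.118,0,.16),PUT); robot.move_linear(st(-.118,0,.094),rate=.1); robot.sleep(.1)
h=robot.move_linear(st(.014,0,.094),rate=.05,force_limit=14)
p=robot.get_position()[:2]-PL; print(h,"along",p@SX,p@SY,robot.get_ft_force(),robot.get_time())
robot.move_linear(st(-.06,0,.094),rate=.1); robot.move_linear(st(-.06,0,.2),rate=.2)
robot.move_ptp([.56,.24,.28],[np.pi,0,np.pi]); robot.sleep(.1); c=cam("wrist"); save(c,"p4.png",None,1.5)
print("cap",disc(c,proj(c,st(.1,0,.1)),.1,.032,.006), "expected",st(.1,0,.1),robot.get_time())
```

```text
post [0.47675556 0.34910036] station -0.1346 0.0933
boss [0.56275341 0.34084152] station -0.0491 0.1058
bar [0.51360573 0.24276052] station -0.0734 -0.0012
True along 0.0008535839936606336 -0.0005260890687655658 [-0.44321008  1.27655522 -0.34919538] 38.9667
cap (array([0.6754, 0.2032, 0.0322]), 83, np.float64(0.00105)) expected [np.float64(0.682186062724081), np.float64(0.20233551743233727), 0.1] 40.9833
```

View pics/p4.png

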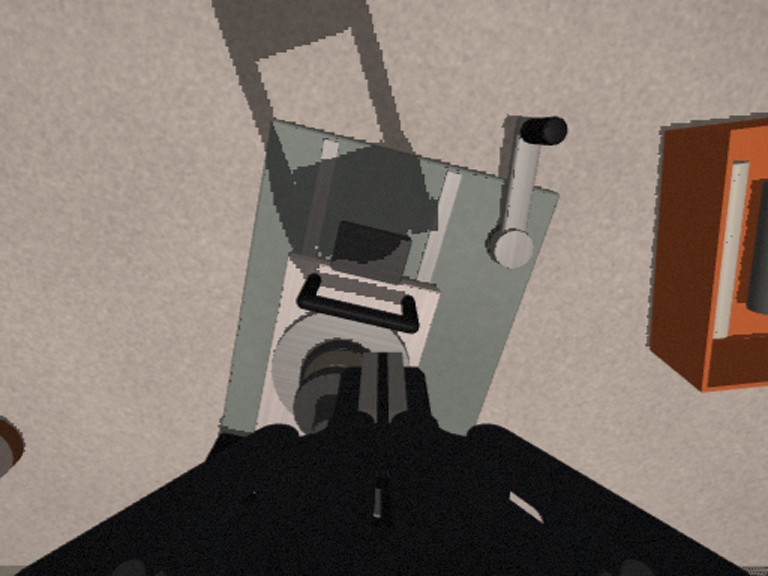

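The carriage has moved in: the bar runs from (303,303) to (415,325) and the stack is upright. I'll check whether it is fully home using the bar and a side view.

Run:
```python
from h import *
c=cam("wrist")
for n,u,z in(("bar",(359,314),.089),("post",(556,130),.085),("plateL",(272,365),.046)):
    p=ray(c,np.array(u)/1.5,z)[:2]-PL; print(n,(p@SX).round(4),(p@SY).round(4))
# second push: probe where the bar stops firmly
robot.move_ptp(st(-.03,0,.2),PUT); robot.move_linear(st(-.03,0,.094),rate=.12); robot.sleep(.1)
h=robot.move_linear(st(.03,0,.094),rate=.03,force_limit=22)
p=robot.get_position()[:2]-PL; print(h,"along",p@SX,robot.get_ft_force(),robot.get_time())
robot.move_linear(st(-.04,0,.094),rate=.1); robot.move_linear(st(-.04,0,.2),rate=.2)
robot.move_ptp([.48,.24,.28],[np.pi,0,np.pi]); robot.sleep(.1); c=cam("wrist"); save(c,"p5.png",(130,100,400,300),2.9)
print("plate",disc(c,proj(c,st(.1,0,.046)),.046,.06,.006),st(.1,0,0)); print("cap",disc(c,proj(c,st(.1,0,.1)),.1,.032,.005),robot.get_time())
```

```text
bar 0.0165 0.0003
post -0.1354 0.0944
plateL 0.0973 -0.0592
True along 0.0010056681098395072 [ 0.21315432 -0.2545833   0.93811712] 43.7917
plate (array([0.6863, 0.1897, 0.0611]), 49, np.float64(0.00231)) [np.float64(0.682186062724081), np.float64(0.20233551743233727), 0]
cap (array([0.6786, 0.2035, 0.032 ]), 40, np.float64(0.00184)) 45.675
```

View pics/p5.png

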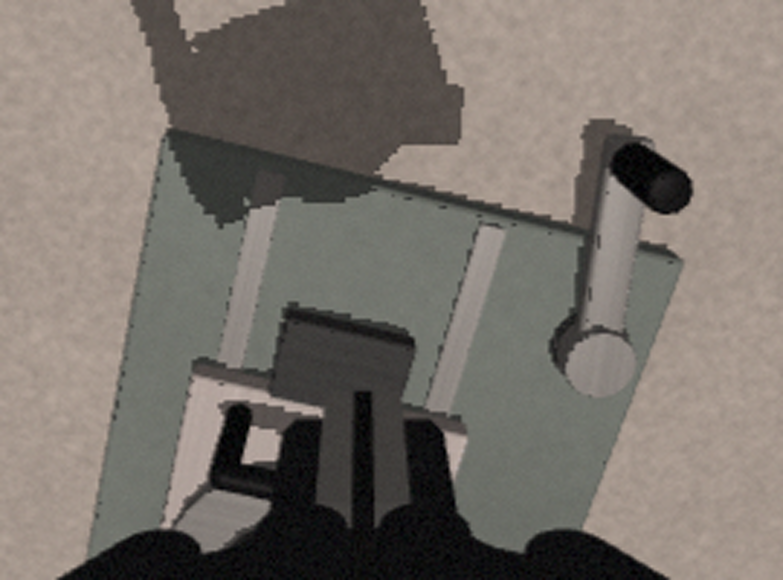

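A firmer push of 22 N stopped at the same place to within 0.2 mm, so the carriage is at a hard stop. I'll check its travel numerically from the board's front corners and the fixed cameras.

Run:
```python
from h import *
import pickle
c=cam("wrist"); v0=pickle.load(open("v0.pkl","rb"))
S=lambda p:np.array([(p[:2]-PL)@SX,(p[:2]-PL)@SY]).round(4)
for a,b in (((543,165),(466,425)),((245,90),(197,366))):
    p=ray(c,np.array(a)/2.8+[119.7,79.7],.04)+[.06,0,0]; q=ray(c,np.array(b)/2.9+[129.7,99.7],.04); print("corner",S(p),S(q),S(q)-S(p))
for n in("side","scene"):
    d=cam(n); pickle.dump(d,open(n+"1.pkl","wb"))
    r0=disc(v0[n],proj(v0[n],st(0,0,.046)),.046,.06,.01); r1=disc(d,proj(d,st(.1,0,.046)),.046,.06,.01)
    print(n,S(r0[0]),r0[0][2],S(r1[0]),r1[0][2],r1[1:])
    k=disc(d,proj(d,st(.1,0,.13)),.13,.014,.006); print("knob",S(k[0]),k)
```

```text
corner [-0.0877  0.0619] [-0.0045  0.0597] [ 0.0832 -0.0022]
corner [-0.088  -0.0637] [-0.0044 -0.063 ] [0.0836 0.0007]
side [-0.0057  0.0009] 0.0633 [ 0.0923 -0.0123] 0.0612 (105, np.float64(0.0011))
knob [ 0.0919 -0.0066] (array([0.6727, 0.1979, 0.0139]), 95, np.float64(0.00143))
scene [0.0017 0.0038] 0.0625 [0.0945 0.0052] 0.0613 (99, np.float64(0.00086))
knob [0.0935 0.0005] (array([0.676 , 0.2044, 0.0134]), 113, np.float64(0.00088))
```

The measurements agree. In the plate frame the base front edge is at −0.096 (−0.090 expected if fully out), and the lever boss and the 90 mm post distance give the same shift. So the carriage started about 6 mm in, and its ~93 mm of travel to a hard stop means it is home. Next I swing the lever by straddling the post along its arc.

Run:
```python
from h import *
PX,PY,Z=-.0463,.110,.079
def pose(t,z): return st(PX-.09*np.cos(t),PY-.09*np.sin(t),z)
rot=lambda t:[np.pi,0,np.pi+PSI+t-.2]
robot.command_gripper(.055,20)
robot.move_ptp(pose(.18,.16),rot(.18)); h=robot.move_linear(pose(.18,Z),rate=.1,force_limit=8); print("down hit",h,robot.get_position())
robot.command_gripper(0,20); print("w",robot.get_width()); robot.command_gripper(.024)
for t in(.5,.8,1.1,1.4,1.57,1.68):
    h=robot.move_linear(pose(t,Z),rot(min(t,1.57)),rate=.06,force_limit=15)
    p=robot.get_position()[:2]-PL; print(t,h,robot.get_joints()[5].round(2),np.arctan2(PY-p@SY,PX-p@SX).round(3),robot.get_ft_force().round(1),robot.get_time())
    if h: break
```

```text
down hit False [0.47735234 0.35010441 0.07971742]
w 0.017365770702436348
0.5 False -1.16 0.5 [-0.6  0.6 -1.2] 49.325
0.8 False -1.51 0.798 [-0.4 -0.   0.1] 49.925
1.1 False -1.85 1.097 [ 0.2 -0.5  0.1] 50.525
1.4 False -2.19 1.397 [-0.4 -0.1  0.2] 51.125
1.57 False -2.37 1.567 [1.  0.  0.3] 51.5333
1.68 True -2.38 1.598 [-1.5  1.1  1.2] 51.7417
```

The lever met its stop at about 1.57 rad. I'll release, retreat and check numerically.

Run:
```python
from h import *
robot.command_gripper(.04); p=robot.get_position(); robot.move_linear([p[0],p[1],.24],rate=.15)
robot.move_ptp([.42,.0,.35],PICK); robot.sleep(.2)
S=lambda p:np.array([(p[:2]-PL)@SX,(p[:2]-PL)@SY]).round(4)
for n in("side","scene"):
    d=cam(n)
    for m,x,y,z,R,w in(("plate",.093,0,.046,.06,.008),("cap",.093,0,.1,.032,.005),("knob",.093,0,.13,.014,.005)):
        k=disc(d,proj(d,st(x,y,z)),z,R,w); print(n,m,S(k[0]),k[0][2])
    # dark pixels of the post at its locked position and at its old one
    g=cv2.cvtColor(d["img"],cv2.COLOR_RGB2GRAY)
    for t in(.18,1.3,1.57): 
        u=proj(d,st(-.0463-.09*np.cos(t),.11-.09*np.sin(t),.075)).round().astype(int); print(n,t,g[u[1]-1:u[1]+2,u[0]-1:u[0]+2].mean())
print(robot.get_time())
```

```text
side plate [ 0.0923 -0.0129] 0.0611
side cap [ 0.0934 -0.0078] 0.0345
side knob [ 0.0919 -0.0062] 0.0139
side 0.18 93.33333333333333
side 1.3 102.11111111111111
side 1.57 29.22222222222222
scene plate [0.0942 0.0047] 0.0614
scene cap [ 0.0925 -0.0024] 0.032
scene knob [0.0933 0.0008] 0.0134
scene 0.18 157.33333333333334
scene 1.3 135.55555555555554
scene 1.57 20.88888888888889
54.825
```

The post is at its locked position in both fixed views, and the stack and carriage haven't moved since the push. I'm handing in.

```bash
python3 -c "
from h import *
print(job.finish_job())"
```

```text
the job is handed in; nothing more can be done
None
```

I handed the job in at about 55 s: the three-disc stack is centred on the plate, the carriage is against its hard stop and the lever is locked at about 1.57 rad, by my measurements; no verdict was returned.

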